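Stand the inspected sensor housings in the pass and reject nests

TASK

Three sensor housings lean in their inspection cradles: stand the one with the green tag in the green pass nest and the one with the red tag in the red reject nest, each upright with its tag end on top, set down gently on the floor of the pocket between the rails and let go. The housing with the blue tag has not been inspected yet: leave it, and everything else on the desk, where it is.

Things in the scene. Friction and masses are not known exactly. Their poses are not given: they have to be found in the camera images.
- green_housing: grey box-shaped sensor housing, 110 x 44 x 44 mm, about 0.18 kg, a green tag cap over one end (18 mm). It leans in a cradle, tag end up, long axis 45 deg from vertical towards own -x; own y runs across it. Origin: middle of its sloping underside. Own coordinates, mm: box centre (15.6, 0, 15.6), tag end centre (-23.3, 0, 54.4), foot end centre (54.4, 0, -23.3).
- green_housing_tag (a point): centre of the outer face of the green tag end of that housing; same axes as the housing
- green_housing_foot (a point): centre of the end face of the foot end of the green housing; same axes as the housing
- red_housing: grey box-shaped sensor housing, 110 x 44 x 44 mm, about 0.18 kg, a red tag cap over one end (18 mm). It leans in a cradle, tag end up, long axis 45 deg from vertical towards own -x; own y runs across it. Origin: middle of its sloping underside. Own coordinates, mm: box centre (15.6, 0, 15.6), tag end centre (-23.3, 0, 54.4), foot end centre (54.4, 0, -23.3).
- red_housing_tag (a point): centre of the outer face of the red tag end of that housing; same axes as the housing
- red_housing_foot (a point): centre of the end face of the foot end of the red housing; same axes as the housing
- blue_housing: grey box-shaped sensor housing, 110 x 44 x 44 mm, about 0.18 kg, a blue tag cap over one end (18 mm). It leans in a cradle, tag end up, long axis 45 deg from vertical towards own -x; own y runs across it. Origin: middle of its sloping underside. Own coordinates, mm: box centre (15.6, 0, 15.6), tag end centre (-23.3, 0, 54.4), foot end centre (54.4, 0, -23.3).
- cradle_a: small fixed white cradle, base 116 x 60 x 6 mm, that holds a housing leaning at 45 deg on a slope (28 mm wide, 84 mm long, narrower than the housing) against a foot stop; the housing's long sides are free. Origin: centre of the base's underside; slope rises to own -x.
- cradle_b: small fixed white cradle, base 116 x 60 x 6 mm, that holds a housing leaning at 45 deg on a slope (28 mm wide, 84 mm long, narrower than the housing) against a foot stop; the housing's long sides are free. Origin: centre of the base's underside; slope rises to own -x.
- cradle_c: small fixed white cradle, base 116 x 60 x 6 mm, that holds a housing leaning at 45 deg on a slope (28 mm wide, 84 mm long, narrower than the housing) against a foot stop; the housing's long sides are free. Origin: centre of the base's underside; slope rises to own -x.
- green_nest: pass nest: fixed aluminium plate 96 x 96 x 8 mm with four green rails, 40 mm long and 6 mm thick, leaning outward by 20 deg round a square pocket, 50 x 50 mm at its floor and 59 x 59 mm at the rail tops, 20 mm above the desk; corners open. Origin: centre of the plate's underside, z up, x and y square to the rails.
- green_nest_floor (a point): centre of the pocket floor of the green nest, 8 mm above the desk; z up
- red_nest: reject nest: fixed aluminium plate 96 x 96 x 8 mm with four red rails, 40 mm long and 6 mm thick, leaning outward by 20 deg round a square pocket, 50 x 50 mm at its floor and 59 x 59 mm at the rail tops, 20 mm above the desk; corners open. Origin: centre of the plate's underside, z up, x and y square to the rails.
- red_nest_floor (a point): centre of the pocket floor of the red nest, 8 mm above the desk; z up
- screwdriver: red screwdriver, 190 mm long; a bystander; origin at the centre of its underside
- tape: roll of tape lying flat, 100 mm across, 25 mm high; a bystander; origin at the centre of its underside
- rook: white printed chess rook, 74 mm across, 67 mm high; a bystander; origin at the centre of its underside
- glue: white glue stick with green cap, lying, 91 mm long; a bystander; origin at the centre of its underside
Mind the look-alikes: they are no part of the job. Leave any purple look-alike of the red_housing alone.

How it is judged:
At the end, for the whole second after the job is handed in: Green- and red-tagged housings stand at rest, tag end up, in the nest of their colour: foot within 3 mm of the pocket floor in height and 8 mm of its centre, tag end within 12 mm of plumb over it and over 105 mm above the floor. The blue-tagged housing is within 20 mm of where it was (horizontal distance between green_housing_foot and green_nest_floor below 0.008 m and z of green_housing_foot in the frame of green_nest_floor below 0.003 m and horizontal distance between green_housing_tag and green_nest_floor below 0.012 m and z of green_housing_tag in the frame of green_nest_floor above 0.105 m and linear speed of each of green_housing, red_housing below 0.02 m/s and horizontal distance between red_housing_foot and red_nest_floor below 0.008 m and z of red_housing_foot in the frame of red_nest_floor below 0.003 m and horizontal distance between red_housing_tag and red_nest_floor below 0.012 m and z of red_housing_tag in the frame of red_nest_floor above 0.105 m and distance of blue_housing from where it was at the start of the episode below 0.02 m); the robot touches nothing.
It fails at once if the blue-tagged housing moved by more than 20 mm (distance of blue_housing from where it was at the start of the episode above 0.02 m).
It fails at once if a bystander (screwdriver, tape, rook, glue stick) moved by more than 30 mm (distance of any of screwdriver, tape, rook, glue from where it was at the start of the episode above 0.03 m).
It fails at once if a housing dropped into its nest (over 0.4 m/s within 12 mm of the pocket floor) ((horizontal distance between green_housing_foot and green_nest_floor below 0.03 m and z of green_housing_foot in the frame of green_nest_floor below 0.012 m and linear speed of green_housing above 0.4 m/s) or (horizontal distance between red_housing_foot and red_nest_floor below 0.03 m and z of red_housing_foot in the frame of red_nest_floor below 0.012 m and linear speed of red_housing above 0.4 m/s)).
It fails at once if a housing rammed into its nest (more than 120 N between them) (contact force between green_housing and green_nest above 120 N or contact force between red_housing and red_nest above 120 N).
It also fails if it takes over 69 s, if anything falls off the work surface, if the arm or the gripper's body presses on something with over 40 N, if the wrist force passes 120 N, or if a joint passes its speed limit or range.

ROBOT

A 6-joint arm with a two-finger parallel gripper is mounted at the origin on a cart in front of the work surface, level with it; the furniture and walls round the work are solid. World frame = base frame: x ahead of the robot, y to its left, z up, the work surface at z = 0. Lengths are in m, angles in rad, forces in N, time in s.
With the tool pointing down it reaches from about 0.375 to 0.825 m from the base axis. Payload 5.5 kg.
Tool frame: the origin (TCP) lies at the very end of the fingers, on their centre line; the grasp point (between the pads) lies 19 mm behind it; z points along the fingers, y is the line along which they close (so a half turn about z gives the same grasp; the last joint's range is limited). The gripper opens to 85 mm and grips with 20 to 120 N. Pads are 22 mm wide; open, the fingers measure 114 mm over their backs; the gripper's body (76 mm by 85 mm) begins 54 mm behind the grasp point. The pads swing forward as they close: fully open they stand 13 mm farther back than shut.
Start: joints at [-1.162, 0.314, -0.047, 1.21, 0, 1.571], TCP at [0.239, -0.551, 0.231] pointing down, gripper open.
Joint ranges: [-2.67, 2.67], [-0.69, 1.73], [-1.03, 1.25], [-2.08, 2.16], [-1.42, 1.45], [-3.14, 3.14]. Speed limits (rad/s): [2.39, 2.39, 3.01, 3.14, 3.14, 3.14].

INTERFACE

Orientations are given as a unit quaternion [x, y, z, w].
In Python, from bench import bot gives the robot as it stands.
- The arm moves only by the tool apply_moves, never from a script. Its argument "series" is a list that holds one entry, the list of rows, each a list of 4 numbers: the shift along the tool's x, y, z in mm, then the turn about the tool's z in rad. In form: [[[x, y, z, spin], ...]]. A call has 1 to 8 rows; each row is the pose to reach, as a shift and turn from the pose commanded when the call began, along the tool's axes at that moment; what a row does not reach only later rows make up. A row lasts 1/10 s, in which the tool goes at most 50 mm and 8.59 degrees, less where a joint would pass 70% of its speed; a pose out of reach is approached as far as the arm can. A call with a gripper value outside its range is refused whole. "grip" is the opening in per cent of the stroke, from 0 (shut) to 100 (fully open), set as the call begins (left out, the last holds). The fingers move at their own pace and stop on an object; the grip force is fixed at half the most. Time passes only in rows, so rows that repeat a pose let the fingers close. It gives the time, the measured TCP pose, the force, the opening and the grip force at its end, in the units of the state.
- bot.get_state(): the state, without advancing time (a new reading comes with each control period).
- bot.camera(name): name is "scene" or "top" or "wrist"; returns a dict with "image" (480x640x3 uint8, blue, green, red), "fx", "fy", "cx", "cy" (pixels), "distortion" ([k1, k2, p1, p2, k3] as OpenCV has them; the pictures are not rectified), "T" (4x4, takes a point from camera to world coordinates). Camera axes: x right, y up, looking along -z (the intrinsics and any distortion apply to the point x, -y, -z); pixel columns grow to the right and rows downward; lengths in m; the calibration is good to about 2 mm. A picture is of the moment at which its call begins. There is no depth.
- bot.sign_off(): hands the job in; it is judged then, once.
The state is a dict: "t": time; "q": joint angles; "qvel": joint speeds; "tau": joint torques, N m; "eef_pos": TCP position; "orientation": TCP orientation; "wrist_force": force on the tool from outside, world axes, zero at the start; "moment": the same for the moment, N m; "width": opening from 0.0 (shut) to 1.0 (fully open); "grip_force": force on a finger pad.
Only numpy, scipy, OpenCV 4.12 (cv2) and the standard library are available. Lean on these libraries where they do the work, as an engineer would, in place of code of your own. Each camera call takes 0.05 s, during which the arm holds its last target. There are 200 camera calls.

## Working session

There is one attempt and no reset: what is moved stays moved. The work goes in short steps, Python scripts to look and compute and a tool call to move; the robot and the scene stay as the last step left them, time stands still between calls to the robot, and variables do not carry over. Pictures are saved under pics/ and viewed, at most 10 in all, crops included, and the job is handed in when it is done.

Besides the shell and the picture viewer there is one more tool, called by a JSON object that holds its "fn" and its "kwargs", one argument or row to a line. apply_moves: Moves the arm, as the interface text tells. Its arguments: {"type":"object","properties":{"series":{"type":"array"},"grip":{"type":"number"}},"required":["series"]}

```bash
mkdir -p pics; ls
python3 - <<'E'
from bench import bot
import cv2,numpy as np
print(bot.get_state())
for n in("scene","top"):
    c=bot.camera(n); cv2.imwrite(f"pics/{n}0.png",c["image"]); print(n,c["fx"],c["fy"],c["cx"],c["cy"],c["distortion"],np.round(c["T"],4).tolist())
E
```

```text
pics
{'t': 0.0, 'q': array([-1.16201905e+00,  3.14220227e-01, -4.81143280e-02,  1.21019675e+00,
        2.45633857e-07,  1.57079964e+00]), 'qvel': array([ 1.51948600e-03, -6.09679114e-04,  8.19342354e-05,  1.96798245e-03,
       -1.13952253e-03, -2.59553892e-04]), 'tau': array([ 6.86368512e-04, -5.39584279e+01,  3.39753985e+01,  1.93255849e-02,
        2.69558268e-04, -2.06098281e-05]), 'eef_pos': array([ 0.23825533, -0.55001659,  0.23042259]), 'orientation': array([ 9.79185223e-01,  2.02966861e-01, -1.75953678e-04, -8.49454841e-04]), 'wrist_force': array([-1.07437725,  0.85896808, -0.33679531]), 'moment': array([-0.01834468,  0.04337923,  0.02146883]), 'grip_force': 0.0, 'width': 0.9966741734043417}
scene 446.6783912363308 446.6783912363308 315.42379941195315 239.76998291261924 [-0.09820785  0.          0.          0.          0.        ] [[-0.6633, 0.4915, -0.5643, -0.1861], [-0.7483, -0.4237, 0.5104, 0.6468], [0.0118, 0.7608, 0.6489, 0.896], [0.0, 0.0, 0.0, 1.0]]
top 601.8172708222836 601.8172708222836 317.3148479123814 235.09787740469218 [-0.04610626  0.          0.          0.          0.        ] [[0.0526, 0.9776, -0.2039, 0.2425], [-0.9986, 0.0502, -0.017, 0.0038], [-0.0063, 0.2045, 0.9788, 1.3839], [0.0, 0.0, 0.0, 1.0]]
```

View pics/top0.png

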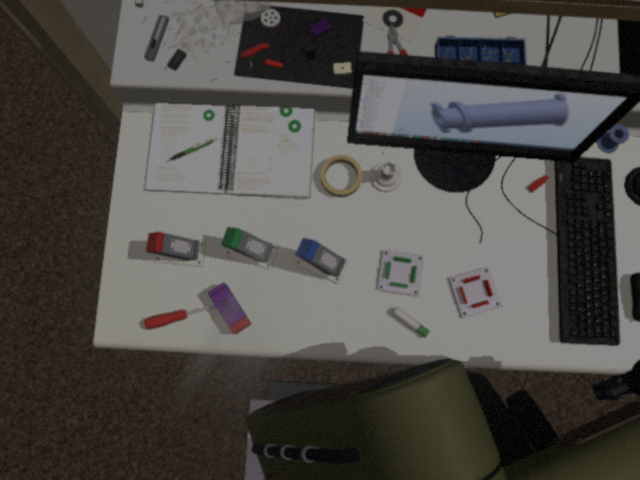

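View pics/scene0.png

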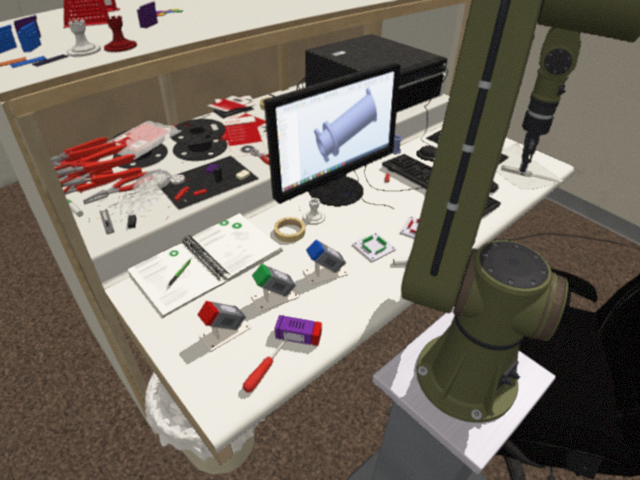

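The top view shows red (172,246), green (247,244) and blue (321,257) housings leaning with their tags to the left, the green nest at (400,272) and the red nest at (474,292). What could be mistaken for a target: the purple box with a red end at (229,307) for the red housing, the red screwdriver at (165,319), and the green-capped glue at (410,321). By the description, the targets are the grey boxes with red and green tags in the cradles.

```bash
cat > h.py <<'E'
from bench import bot
import cv2,numpy as np
from scipy.spatial.transform import Rotation as R
def cam(n):
    c=bot.camera(n); c["K"]=np.array([[c["fx"],0,c["cx"]],[0,c["fy"],c["cy"]],[0,0,1]]); c["D"]=np.array(c["distortion"]); c["T"]=np.array(c["T"]); return c
def world(c,uv,z):
    p=cv2.undistortPoints(np.array(uv,float).reshape(-1,1,2),c["K"],c["D"])[:,0]
    d=np.c_[p[:,0],-p[:,1],-np.ones(len(p))]@c["T"][:3,:3].T; o=c["T"][:3,3]
    return o+d*((np.broadcast_to(z,len(p))-o[2])/d[:,2])[:,None]
def pix(c,P):
    q=(np.atleast_2d(P)-c["T"][:3,3])@c["T"][:3,:3]; q=q*[1,-1,-1]
    return cv2.projectPoints(q,np.zeros(3),np.zeros(3),c["K"],c["D"])[0][:,0]
E
python3 - <<'E'
import cv2
im=cv2.imread("pics/top0.png")[220:330,135:510]
a=cv2.resize(im[:,:190],None,fx=4.2,fy=4.2,interpolation=cv2.INTER_CUBIC)[:, :798]
cv2.imwrite("pics/c1.png",a)
b=cv2.resize(im[:,150:375],None,fx=3.5,fy=3.5,interpolation=cv2.INTER_CUBIC)
cv2.imwrite("pics/c2.png",b);print(a.shape,b.shape)
E
```

```text
(462, 798, 3) (385, 788, 3)
```

View pics/c1.png

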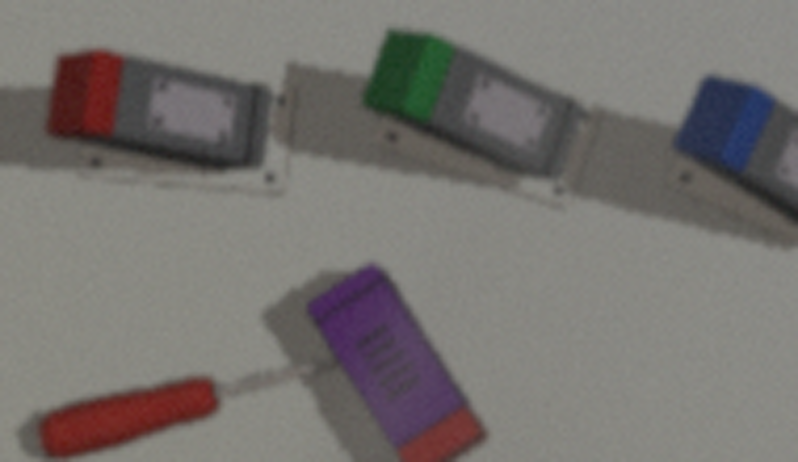

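View pics/c2.png

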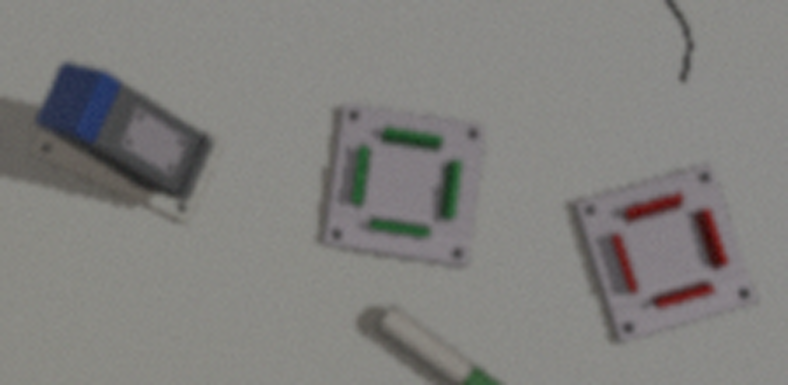

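Run:
```python
from h import *
from scipy.optimize import least_squares
c=cam("top")
own=np.array([[-38.9,s*22,38.8] for s in(1,-1)]+[[-7.7,s*22,70] for s in(1,-1)]+[[70,s*22,-7.7] for s in(1,-1)])/1000
c1=lambda a:np.array(a)/4.2+[135,220]
H={"red":c1([(60,57),(48,133),(100,52),(85,135),(268,88),(250,165)]),
"green":c1([(390,30),(366,104),(428,35),(402,120),(583,108),(553,175)])}
def P(p,o): return o@R.from_euler("z",p[3]).as_matrix().T+p[:3]
for k,uv in H.items():
    g=world(c,[uv.mean(0)],.08)[0]
    f=lambda p:np.r_[(pix(c,P(p,own))-uv).ravel(),(p[2]-.05)*100]
    r=least_squares(f,[g[0],g[1],.05,-1.6],x_scale=[.01,.01,.01,.1])
    print(k,r.x.round(4),np.abs(r.fun).max().round(2)); 
    for s in(20,25): print(s,P(r.x,np.array([[-23.3+.7071*s,0,54.4-.7071*s]])/1000).round(4))
N={"green":[(336,105),(486,124),(466,265),(320,242)],"red":[(569,202),(708,163),(756,298),(616,341)]}
for k,a in N.items():
    w=world(c,np.array(a)/3.5+[285,220],.008)
    print(k,w.mean(0).round(4),np.linalg.norm(np.roll(w,-1,0)-w,axis=1).round(4),np.degrees(np.arctan2(*(w-np.roll(w,-1,0))[:,1::-1].T)).round(1))
R0={"green":[(411,138),(452,190),(400,228),(359,176)],"red":[(653,207),(712,238),(683,295),(624,264)]}
for k,a in R0.items(): print(k,world(c,np.array(a)/3.5+[285,220],.016).mean(0).round(4))
s=bot.get_state();print(s["t"],R.from_quat(s["orientation"]).as_matrix().round(3))
```

```text
red [ 0.4772  0.3678  0.0332 -1.6105] 2.91
20 [[0.4776 0.377  0.0734]]
25 [[0.4774 0.3734 0.0699]]
green [ 0.4918  0.1975  0.038  -1.8267] 2.19
20 [[0.4941 0.2063 0.0783]]
25 [[0.4932 0.2029 0.0747]]
green [ 0.451  -0.1672  0.008 ] [0.1001 0.095  0.0965 0.0921] [ 85.6  -6.9 -96.1 175.3]
red [ 0.4153 -0.339   0.008 ] [0.0969 0.0931 0.0972 0.095 ] [ 108.4   19.6  -70.5 -160.6]
green [ 0.4503 -0.1684  0.016 ]
red [ 0.4143 -0.3408  0.016 ]
0.15 [[ 0.918  0.397 -0.001]
 [ 0.397 -0.918  0.001]
 [-0.    -0.001 -1.   ]]
```

```bash
cat >> h.py <<'E'
def go(xyz,yaw=None):
    "row taking the tool to xyz (m) with tool y at world angle yaw (mod half turn)"
    s=bot.get_state(); M=R.from_quat(s["orientation"]).as_matrix()
    d=M.T@(np.array(xyz)-s["eef_pos"])*1000; sp=0
    if yaw is not None:
        a=np.arctan2(M[1,1],M[0,1]); sp=-((yaw-a+np.pi/2)%np.pi-np.pi/2)
    print("row",d.round(1),round(sp,3),"q",s["q"].round(2),"t",s["t"])
E
python3 -c "
from h import *
go([.46,-.15,.25],-.256); go([.49,.16,.25],-.256)"
```

```text
row [ 362.5 -279.1  -19. ] -0.906 q [-1.16  0.31 -0.05  1.21 -0.    1.57] t 0.15
row [ 513.2 -551.6  -18.7] -0.906 q [-1.16  0.31 -0.05  1.21 -0.    1.57] t 0.15
```

{"fn": "apply_moves", "kwargs": {
  "series": [
    [[362,-279,-19,-0.906],[362,-279,-19,-0.906],[362,-279,-19,-0.906],[362,-279,-19,-0.906],[362,-279,-19,-0.906],[362,-279,-19,-0.906],[362,-279,-19,-0.906],[362,-279,-19,-0.906]]
  ],
  "grip": 100
}}

```text
t: 0.95
eef_pos: [0.4324, -0.199, 0.248]
orientation: [0.792, 0.611, 0.0, 0.0]
wrist_force: [1.3, 0.1, -0.5]
width: 0.996
grip_force: 0.0
```

```bash
python3 -c "
from h import *
go([.49,.16,.25],-.256)"
```

```text
row [361.8 -35.2  -2.1] -0.0 q [-0.43  0.07 -0.3   1.19 -0.    1.4 ] t 0.95
```

{"fn": "apply_moves", "kwargs": {
  "series": [
    [[362,-35,-2,0],[362,-35,-2,0],[362,-35,-2,0],[362,-35,-2,0],[362,-35,-2,0],[362,-35,-2,0],[362,-35,-2,0],[362,-35,-2,0]]
  ]
}}

```text
t: 1.75
eef_pos: [0.49, 0.1624, 0.2496]
orientation: [0.79, 0.613, 0.0, -0.001]
wrist_force: [0.1, -0.1, -0.1]
width: 0.999
grip_force: 0.0
```

Run:
```python
from h import *
go([.49,.16,.25],-.256)
c=cam("wrist"); cv2.imwrite("pics/w1.png",c["image"]); np.save("w1.npy",{k:c[k] for k in("K","D","T")},allow_pickle=True)
print(c["T"].round(3),c["K"][0,0],bot.get_state()["eef_pos"])
```

```text
row [-2.3  0.6 -0.4] 0.005 q [ 0.32  0.15 -0.22  1.21  0.    2.14] t 1.75
[[ 0.969  0.234  0.08   0.512]
 [-0.248  0.917  0.312  0.243]
 [-0.001 -0.322  0.947  0.392]
 [ 0.     0.     0.     1.   ]] 340.95851492059035 [0.49000412 0.16223466 0.24944035]
```

View pics/w1.png

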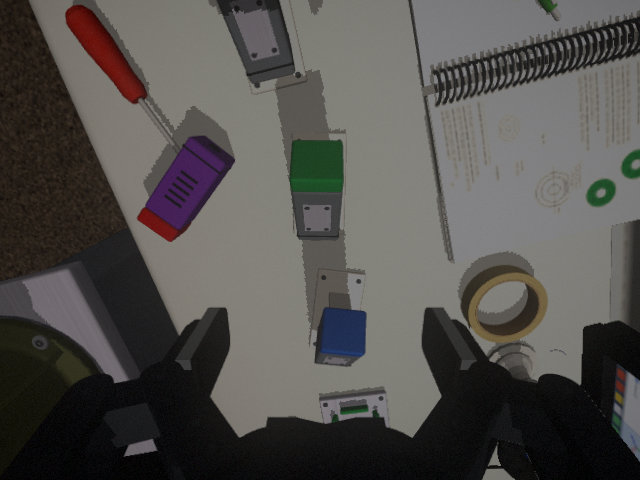

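```bash
cat >> h.py <<'E'
from scipy.optimize import least_squares
own=np.array([[-38.9,s*22,38.8] for s in(1,-1)]+[[-7.7,s*22,70] for s in(1,-1)]+[[70,s*22,-7.7] for s in(1,-1)])/1000
def P(p,o): return np.atleast_2d(o)@R.from_euler("z",p[3]).as_matrix().T+p[:3]
def fit(c,uv,g):
    r=least_squares(lambda p:(pix(c,P(p,own))-uv).ravel(),g,x_scale=[.01,.01,.01,.1]); return r.x,np.abs(r.fun).max()
E
python3 - <<'E'
import cv2
im=cv2.imread("pics/w1.png")[125:250,270:365]
cv2.imwrite("pics/w1c.png",cv2.resize(im,None,fx=4.7,fy=4.7,interpolation=cv2.INTER_CUBIC))
E
```

```text
(no output)
```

View pics/w1c.png

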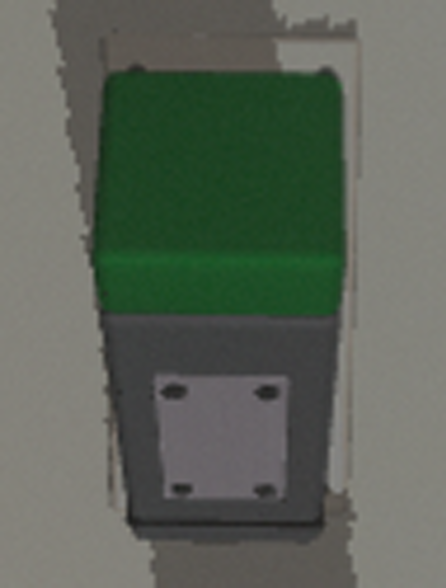

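Run:
```python
from h import *
c=np.load("w1.npy",allow_pickle=True).item()
for fy in (523,538):
    uv=np.array([(344,72),(102,72),(346,256),(93,256),(322,fy),(131,fy)])/4.7+[270,125]
    p,e=fit(c,uv,[.49,.2,.045,-1.83]); print(p.round(4),e.round(2),(pix(c,P(p,own))-uv).round(1).tolist())
    for s in(20,25): print(s,P(p,np.array([-23.3+.7071*s,0,54.4-.7071*s])/1000).round(4))
# red foot edge for later: nothing
```

```text
[ 0.4912  0.1948  0.031  -1.8286] 1.53 [[-1.5, -0.5], [1.5, -0.9], [-1.1, 0.0], [0.9, -0.4], [-0.8, 1.3], [1.2, 1.0]]
20 [[0.4935 0.2036 0.0713]]
25 [[0.4926 0.2002 0.0677]]
[ 0.4915  0.1952  0.0399 -1.8287] 1.07 [[-0.8, -0.7], [0.8, -1.1], [-0.4, 1.0], [0.1, 0.6], [-0.4, 0.1], [0.7, -0.1]]
20 [[0.4939 0.2041 0.0801]]
25 [[0.493  0.2007 0.0766]]
```

```bash
python3 -c "
from h import *
go([.494,.204,.11],-.258)
go([.494,.204,.064],-.258)"
```

```text
row [ 41.3  -6.4 139.5] 0.007 q [ 0.32  0.15 -0.22  1.21  0.    2.14] t 1.8
row [ 41.2  -6.4 185.5] 0.007 q [ 0.32  0.15 -0.22  1.21  0.    2.14] t 1.8
```

{"fn": "apply_moves", "kwargs": {
  "series": [
    [[41,-6,60,0.007],[41,-6,100,0.007],[41,-6,140,0.007],[41,-6,165,0.007],[41,-6,180,0.007],[41,-6,185,0.007],[41,-6,185,0.007]]
  ]
}}

```text
t: 2.5
eef_pos: [0.4939, 0.1984, 0.0645]
orientation: [0.794, 0.608, -0.001, -0.0]
wrist_force: [-0.4, -0.4, 0.7]
width: 1.0
grip_force: 0.0
```

{"fn": "apply_moves", "kwargs": {
  "series": [
    [[0,0,0,0],[0,0,0,0],[0,0,0,0],[0,0,0,0],[0,0,0,0]]
  ],
  "grip": 51
}}

```text
t: 3.0
eef_pos: [0.4949, 0.1996, 0.0661]
orientation: [0.794, 0.608, 0.001, 0.0]
wrist_force: [-1.6, -1.5, 4.7]
width: 0.513
grip_force: 27.7
```

{"fn": "apply_moves", "kwargs": {
  "series": [
    [[0,0,-15,0],[0,0,-35,0],[0,0,-60,0],[0,0,-80,0],[0,0,-100,0],[0,0,-100,0]]
  ]
}}

```text
t: 3.6
eef_pos: [0.4963, 0.2002, 0.1678]
orientation: [0.794, 0.608, 0.003, 0.001]
wrist_force: [0.7, 0.1, -1.8]
width: 0.514
grip_force: 17.3
```

Run:
```python
from h import *
a=[]
for n in("wrist","scene"):
    c=cam(n); a.append(c)
o=np.hstack([cv2.resize(a[0]["image"][100:480,140:520],(400,400)),cv2.resize(a[1]["image"][170:330,200:360],(400,400),interpolation=cv2.INTER_CUBIC)])
cv2.imwrite("pics/g1.png",o); s=bot.get_state(); print(s["eef_pos"],s["moment"],s["width"],s["grip_force"])
```

```text
[0.49449929 0.19948597 0.16483874] [ 0.06358242  0.0132984  -0.00784445] 0.5132692868917625 17.267782157287
```

View pics/g1.png

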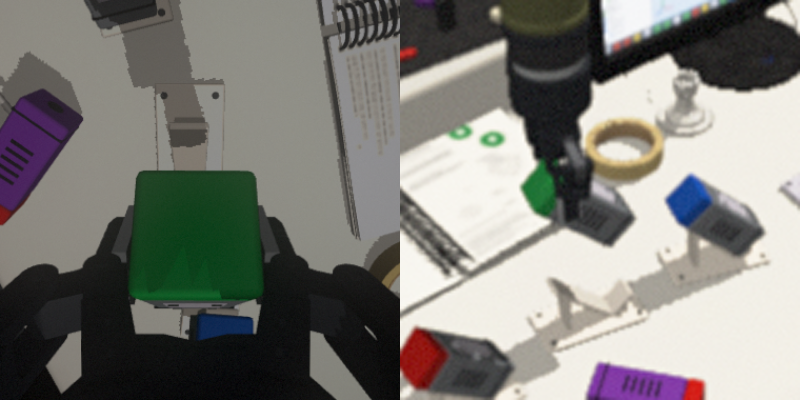

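The view shows the housing held by the tag at (200,235), still at about 45° in the grip; the cradle is empty, with its pillar at (565,300) on the right. I can only spin the tool, so I'll pivot the housing upright in the pads by pushing its foot against the empty fixed cradle from the near side.

```bash
python3 -c "
from h import *
go([.390,.244,.165],-.258+1.5707)"
```

```text
row [  15.8 -112.5   -0.2] 1.566 q [ 0.38  0.23 -0.32  1.03  0.    2.22] t 3.7
```

{"fn": "apply_moves", "kwargs": {
  "series": [
    [[4,-20,0,-0.15],[8,-45,0,-0.3],[12,-70,0,-0.45],[16,-95,0,-0.6],[16,-112,0,-0.74],[16,-112,0,-0.88],[16,-112,0,-1.02],[16,-112,0,-1.16]]
  ]
}}

```text
t: 4.5
eef_pos: [0.3892, 0.2435, 0.1634]
orientation: [0.328, 0.945, -0.001, -0.001]
wrist_force: [0.6, 0.4, -1.4]
width: 0.513
grip_force: 16.4
```

{"fn": "apply_moves", "kwargs": {
  "series": [
    [[0,0,0,-0.14],[0,0,0,-0.28],[0,0,0,-0.41],[0,0,0,-0.41]]
  ]
}}

```text
t: 4.9
eef_pos: [0.3894, 0.2434, 0.1634]
orientation: [0.131, 0.991, -0.001, -0.001]
wrist_force: [0.9, 0.3, -2.7]
width: 0.51
grip_force: 16.4
```

Run:
```python
from h import *
go([.390,.244,.075],-.258+1.5707)
go([.464,.225,.116],-.258+1.5707)
c=cam("scene");w=cam("wrist")
o=np.hstack([cv2.resize(w["image"][100:480,140:520],(400,400)),cv2.resize(c["image"][170:370,200:400],(400,400),interpolation=cv2.INTER_CUBIC)])
cv2.imwrite("pics/g2.png",o)
```

```text
row [-0.5  0.9 88.4] -0.005 q [ 0.56  0.09 -0.48  1.    0.    0.82] t 4.9
row [-76.9   1.8  47.3] -0.005 q [ 0.56  0.09 -0.48  1.    0.    0.82] t 4.9
```

View pics/g2.png

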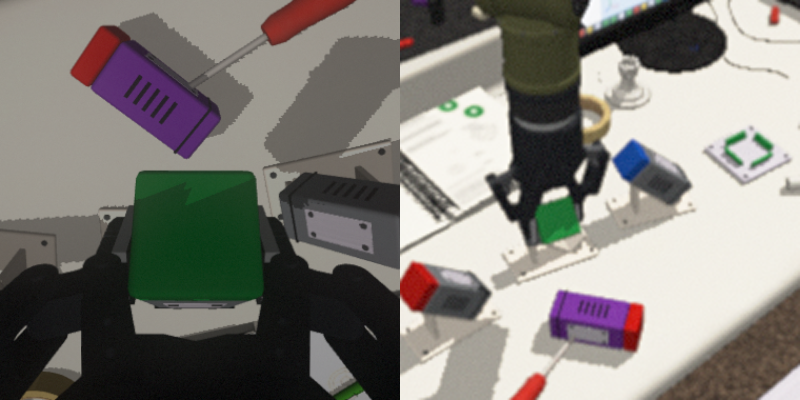

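The purple look-alike is at (150,90) and the red housing at (340,215) right of the fingers, both clear. The housing is held with its tag at (200,235). From here I'll measure the tilt numerically from the tag's mask.

```bash
cat >> h.py <<'E'
TC=None
def tilt(col,c=None,g=(.025,0,.785,0)):
    """cap pose in the grip: s (tag end to grip along axis), off, tilt (tag towards tool +x), lateral; by silhouette"""
    c=c or cam("wrist"); s=bot.get_state(); M=R.from_quat(s["orientation"]).as_matrix(); G=s["eef_pos"]-.019*M[:,2]
    h=cv2.cvtColor(c["image"],cv2.COLOR_BGR2HSV).astype(int)
    hue=(h[...,0]>45)&(h[...,0]<85) if col=="green" else (h[...,0]<8)|(h[...,0]>172)
    m=(hue&(h[...,1]>130)&(h[...,2]>25)).astype(np.uint8)
    n,l,st,ce=cv2.connectedComponentsWithStats(cv2.morphologyEx(m,cv2.MORPH_OPEN,np.ones((3,3))))
    d=pix(c,G)[0]; best=max(range(1,n),key=lambda i:st[i,4]/(30+np.hypot(*(ce[i]-d)))); m=(l==best)
    hull=cv2.convexHull(np.argwhere(m)[:,::-1].astype(np.int32)); M1=np.zeros(m.shape,np.uint8); cv2.fillConvexPoly(M1,hull,1)
    B=cv2.GaussianBlur(M1.astype(float),(0,0),1.5)
    def caps(p):
        a=np.array([np.sin(p[2]),0,-np.cos(p[2])]); b=np.array([np.cos(p[2]),0,np.sin(p[2])])
        return np.array([(p[0]-k)*a+(e+p[1])*b+[0,f+p[3],0] for k in(0,.018) for e in(-.022,.022) for f in(-.022,.022)])
    def cost(p):
        q=cv2.convexHull(pix(c,G+caps(p)@M.T).astype(np.float32)); I=np.zeros(m.shape,np.uint8)
        cv2.fillConvexPoly(I,(q*16).round().astype(np.int32),1,cv2.LINE_8,4)
        return ((cv2.GaussianBlur(I.astype(float),(0,0),1.5)-B)**2).sum()/B.sum()
    from scipy.optimize import minimize
    r=min((minimize(cost,[g[0],g[1],t,g[3]],method="Nelder-Mead",options=dict(initial_simplex=[[g[0],g[1],t,0],[g[0]+.01,g[1],t,0],[g[0],g[1]+.005,t,0],[g[0],g[1],t+.2,0],[g[0],g[1],t,.005]],xatol=1e-4,fatol=1e-5)) for t in(-.1,.15,.4,.8,1.0)),key=lambda r:r.fun)
    print("s,off,lat mm",(r.x[[0,1,3]]*1000).round(1),"tilt deg",np.degrees(r.x[2]).round(1),"cost",round(r.fun,4),"area",int(m.sum()),"tcp",s["eef_pos"].round(4),"F",s["wrist_force"].round(1)); return r.x
E
python3 -c "
from h import *
tilt('green')"
```

```text
s,off,lat mm [21.2  1.5  0. ] tilt deg 42.8 cost 0.0072 area 14346 tcp [0.3899 0.2436 0.1641] F [ 0.3  0.  -1.4]
```

{"fn": "apply_moves", "kwargs": {
  "series": [
    [[0,0,40,0],[0,0,70,0],[0,0,88,0],[-5,0,88,0],[-10,0,88,0],[-15,0,88,0],[-18,0,88,0]]
  ]
}}

```text
t: 5.75
eef_pos: [0.4095, 0.2397, 0.0782]
orientation: [0.132, 0.991, 0.001, 0.001]
wrist_force: [-0.1, 0.7, -1.8]
width: 0.514
grip_force: 15.5
```

{"fn": "apply_moves", "kwargs": {
  "series": [
    [[-3,0,-1,0],[-6,0,-3,0],[-9,0,-5,0],[-12,0,-7,0]]
  ]
}}

```text
t: 6.15
eef_pos: [0.4174, 0.2369, 0.0842]
orientation: [0.131, 0.991, 0.001, -0.002]
wrist_force: [-7.5, 2.8, 2.4]
width: 0.514
grip_force: 16.0
```

```bash
python3 -c "
from h import *
tilt('green')"
```

```text
s,off,lat mm [22.3  2.   0.2] tilt deg 42.4 cost 0.0046 area 14797 tcp [0.4183 0.2367 0.0845] F [-5.1  1.5  0.3]
```

{"fn": "apply_moves", "kwargs": {
  "series": [
    [[-8,0,-8,0],[-14,0,-14,0],[-19,0,-19,0],[-26,0,-24,0],[-32,0,-28,0],[-32,0,-28,0]]
  ]
}}

```text
t: 6.8
eef_pos: [0.4518, 0.2277, 0.1126]
orientation: [0.132, 0.991, 0.0, 0.001]
wrist_force: [-0.6, 0.4, -1.7]
width: 0.513
grip_force: 15.7
```

```bash
python3 -c "
from h import *
tilt('green')"
```

```text
s,off,lat mm [22.5  5.4  0.3] tilt deg -3.8 cost 0.0172 area 15303 tcp [0.4514 0.2277 0.1123] F [-1.2 -0.2 -1.6]
```

```bash
cat > e.py <<'E'
import re
t=open("h.py").read()
t=t.replace("    from scipy.optimize import minimize\n","""    from scipy.optimize import minimize
    if scan:
        for a in scan: print(a,round(cost([g[0],g[1],np.radians(a),g[3]]),4),end="; ")
        print()
""").replace("g=(.025,0,.785,0)):","g=(.025,0,.785,0),scan=None):")
open("h.py","w").write(t)
E
python3 e.py; python3 -c "
from h import *
tilt('green',g=(.022,.0018,0,0),scan=range(-15,45,4))
c=cam('scene');w=cam('wrist')
o=np.hstack([cv2.resize(w['image'][100:480,140:520],(400,400)),cv2.resize(c['image'][170:370,200:400],(400,400),interpolation=cv2.INTER_CUBIC)])
cv2.imwrite('pics/g3.png',o)"
```

```text
-15 0.149; -11 0.1235; -7 0.1055; -3 0.0814; 1 0.0604; 5 0.0527; 9 0.047; 13 0.0432; 17 0.0396; 21 0.0436; 25 0.0641; 29 0.1165; 33 0.1786; 37 0.2324; 41 0.2937; 
s,off,lat mm [22.1  5.6  0.3] tilt deg -6.0 cost 0.0136 area 15332 tcp [0.4511 0.2278 0.1121] F [ 0.4  0.8 -2. ]
```

View pics/g3.png

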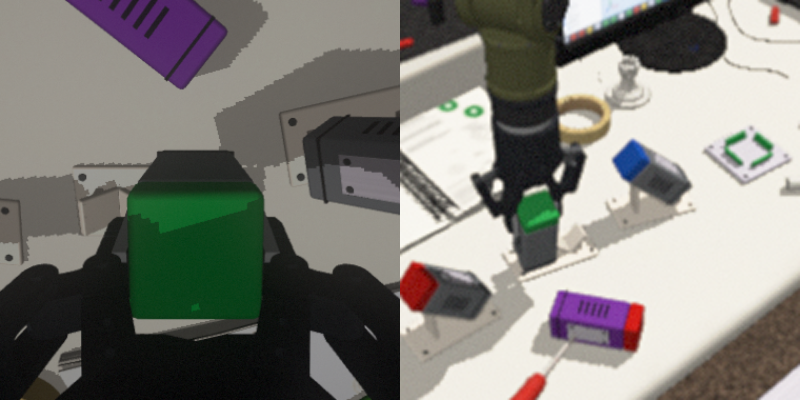

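The housing stands nearly upright in the grip: the tag top is at (195,255) and its far side shows at (195,170).

```bash
sed -i 's/>130)&(h\[...,2\]>25)/>90)\&(h[...,2]>9)/' h.py; python3 -c "
from h import *
tilt('green',g=(.022,.0018,0,0),scan=range(-3,30,3))"
```

```text
-3 0.1409; 0 0.1256; 3 0.1109; 6 0.0889; 9 0.0748; 12 0.0543; 15 0.0425; 18 0.0311; 21 0.0203; 24 0.0221; 27 0.041; 
s,off,lat mm [23.2  6.5  0.2] tilt deg 1.9 cost 0.0086 area 16232 tcp [0.4504 0.2278 0.1119] F [-0.3  0.2 -1.4]
```

```bash
python3 -c "
from h import *
c=cam('wrist'); s=bot.get_state(); M=R.from_quat(s['orientation']).as_matrix(); G=s['eef_pos']-.019*M[:,2]
for sv,off,t in((.0222,.0018,22),(.0222,.003,15),(.0225,.005,8),(.0232,.0065,2)):
    t=np.radians(t);a=np.array([np.sin(t),0,-np.cos(t)]);b=np.array([np.cos(t),0,np.sin(t)])
    q=[(sv-k)*a+(e+off)*b+[0,f,0] for k,e in((.11,.022),(0,.022),(0,-.022)) for f in(-.022,.022)]
    print(np.degrees(t),((pix(c,G+np.array(q)@M.T)-[140,100])/.95).round().tolist())
"
```

```text
22.0 [[161.0, 178.0], [229.0, 178.0], [130.0, 187.0], [259.0, 187.0], [129.0, 318.0], [260.0, 318.0]]
14.999999999999998 [[160.0, 160.0], [229.0, 160.0], [129.0, 193.0], [261.0, 193.0], [130.0, 319.0], [259.0, 319.0]]
8.0 [[159.0, 140.0], [230.0, 140.0], [127.0, 198.0], [263.0, 198.0], [131.0, 318.0], [258.0, 318.0]]
2.0 [[158.0, 125.0], [231.0, 125.0], [125.0, 205.0], [264.0, 205.0], [132.0, 318.0], [257.0, 318.0]]
```

{"fn": "apply_moves", "kwargs": {
  "series": [
    [[-5,0,-3,0],[-10,0,-5,0],[-14,0,-6,0],[-17,0,-6,0],[-17,0,-6,0]]
  ]
}}

```text
t: 7.6
eef_pos: [0.4672, 0.2233, 0.118]
orientation: [0.132, 0.991, 0.0, 0.0]
wrist_force: [-1.4, 0.3, -1.7]
width: 0.513
grip_force: 15.8
```

```bash
cat >> h.py <<'E'
def foot(off=.004,sv=.0222):
    "tilt from the rows of grey level down the column over the housing's far side"
    c=cam("wrist"); s=bot.get_state(); M=R.from_quat(s["orientation"]).as_matrix(); G=s["eef_pos"]-.019*M[:,2]
    g=c["image"].max(2)[:,300:350].mean(1); d=np.diff(cv2.GaussianBlur(g.reshape(-1,1),(1,5),0)[:,0]); r=100+np.argsort(d[100:300])[:3]
    print("dark-going edges rows",r,d[r].round(1))
    for t in(-10,-5,0,5,10,15,20):
        a=np.radians(t);A=np.array([np.sin(a),0,-np.cos(a)]);b=np.array([np.cos(a),0,np.sin(a)])
        print(t,pix(c,G+((sv-.11)*A+(.022+off)*b)@M.T)[0,1].round(),end="; ")
    print(s["eef_pos"].round(4),s["wrist_force"].round(1))
E
python3 -c "
from h import *
tilt('green',g=(.022,.004,0,0)); foot()"
```

```text
s,off,lat mm [23.5  5.2  0.1] tilt deg -0.3 cost 0.0041 area 16241 tcp [0.4672 0.2233 0.118 ] F [-0.9 -0.2 -1.8]
dark-going edges rows [218 219 217] [-37.1 -30.  -23.2]
-10 197.0; -5 207.0; 0 218.0; 5 228.0; 10 239.0; 15 250.0; 20 261.0; [0.4672 0.2233 0.118 ] [-0.1  0.1 -1.5]
```

{"fn": "apply_moves", "kwargs": {
  "series": [
    [[0,0,0,0],[0,0,0,0],[0,0,0,0],[0,0,-10,0],[0,0,-40,0],[0,0,-80,0],[0,0,-110,0]]
  ],
  "grip": 0
}}

```text
t: 8.4
eef_pos: [0.4671, 0.2236, 0.2308]
orientation: [0.132, 0.991, 0.001, 0.001]
wrist_force: [0.9, 0.8, -2.5]
width: 0.511
grip_force: 63.1
```

```bash
cat > nest.py <<'E'
from h import *
g0={"green":(.4507,-.1678,np.radians(-5.5)),"red":(.4148,-.3400,np.radians(19.3))}
for n in("top","scene"):
    c=cam(n); h=cv2.cvtColor(c["image"],cv2.COLOR_BGR2HSV).astype(int)
    for k,(x,y,yaw) in g0.items():
        hue=(h[...,0]>45)&(h[...,0]<85) if k=="green" else (h[...,0]<8)|(h[...,0]>172)
        m=(hue&(h[...,1]>90)&(h[...,2]>30)).astype(np.uint8)
        w=np.array([[x+a,y+b,.014] for a in(-.045,.045) for b in(-.045,.045)]); q=pix(c,w); box=cv2.convexHull(q.astype(np.int32)); B=np.zeros_like(m); cv2.fillConvexPoly(B,box,1)
        N,l,st,ce=cv2.connectedComponentsWithStats(m*B,connectivity=8)
        i=[j for j in range(1,N) if st[j,4]>15]; W=world(c,ce[i],.014)
        print(n,k,st[i,4],W.mean(0).round(4),[ (np.degrees(np.arctan2(*(p-W.mean(0))[1::-1])).round(1),np.linalg.norm(p-W.mean(0)).round(4)) for p in W])
tilt("green",g=(.023,.005,0,0)); foot(.005,.023)
E
python3 nest.py
```

```text
top green [36 34 40 25] [ 0.4515 -0.1678  0.014 ] [(np.float64(-5.4), np.float64(0.0306)), (np.float64(84.5), np.float64(0.0302)), (np.float64(-97.0), np.float64(0.0303)), (np.float64(174.4), np.float64(0.0298))]
top red [54 72 42 49] [ 0.4155 -0.3407  0.014 ] [(np.float64(19.3), np.float64(0.0301)), (np.float64(-71.2), np.float64(0.03)), (np.float64(108.5), np.float64(0.0302)), (np.float64(-160.2), np.float64(0.0303))]
scene green [26 28 17] [ 0.4609 -0.168   0.014 ] [(np.float64(-4.0), np.float64(0.0195)), (np.float64(-115.6), np.float64(0.0322)), (np.float64(100.4), np.float64(0.0309))]
scene red [37 22 25] [ 0.4238 -0.3366  0.014 ] [(np.float64(-90.4), np.float64(0.0312)), (np.float64(19.2), np.float64(0.02)), (np.float64(127.1), np.float64(0.0309))]
s,off,lat mm [25.8  5.   0.9] tilt deg -2.8 cost 0.0037 area 16062 tcp [0.4684 0.2242 0.2309] F [ 0.2 -0.7 -1.9]
dark-going edges rows [218 219 200] [-20.8 -16.3 -16.2]
-10 193.0; -5 203.0; 0 214.0; 5 225.0; 10 235.0; 15 246.0; 20 257.0; [0.4672 0.2236 0.2289] [-0.1  0.2 -2. ]
```

```bash
python3 -c "
from h import *
go([.456,-.1685,.2],1.473)"
```

```text
row [ -91.3 -381.5   28.5] -0.166 q [ 0.45  0.16 -0.25  1.16 -0.    0.71] t 8.6
```

{"fn": "apply_moves", "kwargs": {
  "series": [
    [[-10,-40,0,-0.02],[-21,-90,0,-0.04],[-33,-140,0,-0.06],[-45,-190,0,-0.08],[-57,-240,5,-0.1],[-69,-290,10,-0.13],[-81,-340,20,-0.15],[-91,-381,28,-0.166]]
  ]
}}

```text
t: 9.4
eef_pos: [0.4538, -0.1672, 0.1989]
orientation: [0.049, 0.999, 0.0, -0.001]
wrist_force: [1.2, 0.8, -1.9]
width: 0.506
grip_force: 63.3
```

```bash
python3 -c "
from h import *
bot.camera('top')
tilt('green',g=(.023,.005,0,0)); foot(.005,.023)
go([.456,-.1685,.1],1.473);go([.456,-.1685,.076],1.473)"
```

```text
s,off,lat mm [23.6  6.5 -3.7] tilt deg -4.6 cost 0.004 area 16036 tcp [ 0.453  -0.1703  0.1977] F [ 0.   1.2 -2.2]
dark-going edges rows [218 219 217] [-27.9 -22.1 -17.7]
-10 196.0; -5 206.0; 0 217.0; 5 227.0; 10 238.0; 15 249.0; 20 260.0; [ 0.4533 -0.1677  0.1982] [ 0.5  0.1 -2.9]
row [-3.2 -0.6 98.2] -0.006 q [-0.35  0.12 -0.37  1.09 -0.   -0.25] t 9.55
row [ -3.3  -0.6 122.2] -0.006 q [-0.35  0.12 -0.37  1.09 -0.   -0.25] t 9.55
```

{"fn": "apply_moves", "kwargs": {
  "series": [
    [[-3,-1,30,-0.006],[-3,-1,60,-0.006],[-3,-1,85,-0.006],[-3,-1,100,-0.006],[-3,-1,106,-0.006],[-3,-1,111,-0.006],[-3,-1,111,-0.006]]
  ]
}}

```text
t: 10.25
eef_pos: [0.4581, -0.1663, 0.0892]
orientation: [0.045, 0.999, 0.0, -0.0]
wrist_force: [0.3, -0.5, -2.0]
width: 0.508
grip_force: 63.6
```

```bash
python3 -c "
from h import *
foot(.005,.023)
go([.456,-.1685,.076],1.473)"
```

```text
dark-going edges rows [218 168 219] [-20.7 -18.8 -17. ]
-10 196.0; -5 207.0; 0 217.0; 5 228.0; 10 239.0; 15 250.0; 20 261.0; [ 0.4584 -0.1665  0.0898] [-0.9 -0.2 -1.3]
row [ 2.3 -2.2 13.8] 0.007 q [-0.35  0.21 -0.52  0.83  0.   -0.26] t 10.3
```

{"fn": "apply_moves", "kwargs": {
  "series": [
    [[1,-1,3,0],[1,-1,6,0],[1,-1,8,0],[1,-1,10,0],[1,-1,11,0]]
  ]
}}

```text
t: 10.8
eef_pos: [0.4569, -0.1678, 0.0782]
orientation: [0.046, 0.999, 0.0, -0.0]
wrist_force: [0.1, -0.8, -1.8]
width: 0.506
grip_force: 63.6
```

{"fn": "apply_moves", "kwargs": {
  "series": [
    [[0,0,1,0],[0,0,2,0],[0,0,2,0]]
  ]
}}

```text
t: 11.1
eef_pos: [0.4569, -0.1677, 0.0763]
orientation: [0.046, 0.999, 0.0, -0.0]
wrist_force: [-0.2, -0.6, -1.9]
width: 0.507
grip_force: 63.6
```

{"fn": "apply_moves", "kwargs": {
  "series": [
    [[0,0,0.5,0],[0,0,1,0],[0,0,1.5,0],[0,0,1.5,0]]
  ]
}}

```text
t: 11.5
eef_pos: [0.457, -0.1678, 0.0749]
orientation: [0.046, 0.999, 0.0, -0.0]
wrist_force: [-0.6, 0.0, -3.1]
width: 0.502
grip_force: 63.6
```

{"fn": "apply_moves", "kwargs": {
  "series": [
    [[0,0,0.5,0],[0,0,1,0],[0,0,1.5,0],[0,0,1.5,0]]
  ]
}}

```text
t: 11.9
eef_pos: [0.4569, -0.1678, 0.0733]
orientation: [0.046, 0.999, 0.0, -0.0]
wrist_force: [-0.6, -0.3, -2.1]
width: 0.512
grip_force: 63.6
```

{"fn": "apply_moves", "kwargs": {
  "series": [
    [[0,0,0.5,0],[0,0,1,0],[0,0,1.5,0],[0,0,1.5,0]]
  ]
}}

```text
t: 12.3
eef_pos: [0.457, -0.1678, 0.0718]
orientation: [0.046, 0.999, 0.0, -0.0]
wrist_force: [-0.8, 0.0, -1.8]
width: 0.51
grip_force: 63.6
```

```bash
python3 -c "
from h import *
tilt('green',g=(.023,.005,0,0)); foot(.005,.023)"
```

```text
s,off,lat mm [24.1  7.2  0.1] tilt deg -4.4 cost 0.0031 area 16125 tcp [ 0.457  -0.1678  0.0719] F [ 0.5 -0.4 -1.7]
dark-going edges rows [173 218 174] [-19.7 -18.  -17.8]
-10 196.0; -5 206.0; 0 217.0; 5 227.0; 10 238.0; 15 249.0; 20 260.0; [ 0.457  -0.1678  0.0719] [ 1.6  1.  -2.3]
```

{"fn": "apply_moves", "kwargs": {
  "series": [
    [[0,0,0.5,0],[0,0,1,0],[0,0,1.5,0],[0,0,2,0],[0,0,2,0]]
  ]
}}

```text
t: 12.9
eef_pos: [0.4574, -0.1678, 0.0708]
orientation: [0.046, 0.999, -0.0, 0.0]
wrist_force: [-0.9, 0.6, 8.6]
width: 0.51
grip_force: 64.9
```

{"fn": "apply_moves", "kwargs": {
  "series": [
    [[0,0,0.5,0],[0,0,1,0],[0,0,1.5,0],[0,0,1.5,0]]
  ]
}}

```text
t: 13.3
eef_pos: [0.4584, -0.168, 0.0704]
orientation: [0.046, 0.999, -0.0, 0.001]
wrist_force: [-2.3, 2.4, 15.8]
width: 0.504
grip_force: 65.8
```

{"fn": "apply_moves", "kwargs": {
  "series": [
    [[0,0,0,0],[0,0,0,0],[0,0,0,0]]
  ],
  "grip": 51
}}

```text
t: 13.6
eef_pos: [0.4584, -0.168, 0.0703]
orientation: [0.046, 0.999, -0.0, 0.001]
wrist_force: [-0.1, 1.0, 11.1]
width: 0.506
grip_force: 42.9
```

{"fn": "apply_moves", "kwargs": {
  "series": [
    [[0,0,0,0],[0,0,0,0],[0,0,-0.5,0],[0,0,-0.5,0]]
  ],
  "grip": 56
}}

```text
t: 14.0
eef_pos: [0.4569, -0.1678, 0.0688]
orientation: [0.046, 0.999, 0.0, -0.0]
wrist_force: [-0.5, 0.4, -0.8]
width: 0.562
grip_force: 0.0
```

```bash
python3 -c "
from h import *
tilt('green',g=(.027,.005,0,0)); foot(.005,.027)"
```

```text
s,off,lat mm [26.3  3.9  0. ] tilt deg -5.1 cost 0.0029 area 16109 tcp [ 0.4569 -0.1678  0.0687] F [ 0.   0.5 -0.5]
dark-going edges rows [174 220 175] [-20.5 -18.8 -16.6]
-10 198.0; -5 208.0; 0 218.0; 5 228.0; 10 239.0; 15 249.0; 20 260.0; [ 0.4569 -0.1678  0.0687] [0.3 0.5 0.8]
```

{"fn": "apply_moves", "kwargs": {
  "series": [
    [[0,0,0,0],[0,0,0,0],[0,0,0,0],[0,0,-10,0],[0,0,-40,0],[0,0,-90,0],[0,0,-130,0],[0,0,-150,0]]
  ],
  "grip": 100
}}

```text
t: 14.9
eef_pos: [0.4586, -0.1684, 0.2236]
orientation: [0.046, 0.999, -0.001, 0.003]
wrist_force: [0.5, -1.0, -0.5]
width: 1.001
grip_force: 0.0
```

```bash
python3 -c "
from h import *
c=cam('wrist')
h=cv2.cvtColor(c['image'],cv2.COLOR_BGR2HSV).astype(int)
m=((h[...,0]>45)&(h[...,0]<85)&(h[...,1]>90)&(h[...,2]>9)).astype(np.uint8)
N,l,st,ce=cv2.connectedComponentsWithStats(m)
for i in range(1,N):
    if st[i,4]>40: print(st[i],ce[i].round(1))
q=np.array([.4512,-.1676,0]); yaw=1.473
cor=lambda z:np.array([[a*np.cos(yaw)-b*np.sin(yaw)+q[0],a*np.sin(yaw)+b*np.cos(yaw)+q[1],z] for a in(-.022,.022) for b in(-.022,.022)])
print('pred top',pix(c,cor(.118)).round(1).tolist(),'cap bottom',pix(c,cor(.1)).round(1).tolist())
go([.478,.377,.25],-.04)
"
```

```text
[242  52  28  29 461] [255.   66.7]
[307 167  39   8 289] [326.4 170.3]
[ 293  180   66   74 3597] [325.6 221.6]
pred top [[297.0, 254.7], [295.8, 199.1], [353.5, 255.1], [355.5, 199.6]] cap bottom [[298.8, 246.7], [297.7, 194.2], [351.8, 247.0], [353.6, 194.6]]
row [ 31.5 545.  -25.8] 1.519 q [-0.35  0.1  -0.32  1.14  0.   -0.26] t 14.95
```

{"fn": "apply_moves", "kwargs": {
  "series": [
    [[4,50,-26,0.15],[8,100,-26,0.3],[11,150,-26,0.45],[14,200,-26,0.6],[17,250,-26,0.75],[20,300,-26,0.9],[23,350,-26,1.05],[26,400,-26,1.2]]
  ]
}}

```text
t: 15.75
eef_pos: [0.4662, 0.1775, 0.2453]
orientation: [0.542, 0.841, 0.0, 0.0]
wrist_force: [1.1, -0.0, -0.2]
width: 0.999
grip_force: 0.0
```

```bash
python3 -c "
from h import *
go([.478,.340,.25],-.04)"
```

```text
row [143.1  78.   -4.6] 0.466 q [ 0.36  0.12 -0.26  1.19 -0.    1.51] t 15.75
```

{"fn": "apply_moves", "kwargs": {
  "series": [
    [[36,20,-5,0.15],[72,39,-5,0.3],[108,59,-5,0.4],[143,78,-5,0.466],[143,78,-5,0.466],[143,78,-5,0.466]]
  ]
}}

```text
t: 16.35
eef_pos: [0.4771, 0.3387, 0.2496]
orientation: [0.718, 0.696, -0.001, 0.0]
wrist_force: [-0.2, -0.4, 0.1]
width: 1.0
grip_force: 0.0
```

```bash
cat >> h.py <<'E'
def lean(col,g,z0s=(.04,.043,.046)):
    "x,y,yaw of a leaning housing from its cap's silhouette in the wrist picture"
    from scipy.optimize import minimize
    c=cam("wrist"); h=cv2.cvtColor(c["image"],cv2.COLOR_BGR2HSV).astype(int)
    hue=(h[...,0]>45)&(h[...,0]<85) if col=="green" else (h[...,0]<8)|(h[...,0]>172)
    m=(hue&(h[...,1]>110)&(h[...,2]>20)).astype(np.uint8); n,l,st,ce=cv2.connectedComponentsWithStats(cv2.morphologyEx(m,cv2.MORPH_OPEN,np.ones((3,3))))
    d=pix(c,P([g[0],g[1],.043,g[2]],[-.02,0,.045]))[0]; i=min((i for i in range(1,n) if st[i,4]>300),key=lambda i:np.hypot(*(ce[i]-d))); print("blob",st[i],ce[i].round(),"expected",d.round())
    B=cv2.GaussianBlur((l==i).astype(float),(0,0),1.5); r2=.70711
    k=np.array([[-.0233-.022*e*r2*-1+q*r2,f*.022,.0544+.022*e*r2-q*r2] for q in(0,.018) for e in(-1,1) for f in(-1,1)])
    for z0 in z0s:
        def cost(p):
            I=np.zeros(m.shape,np.uint8); q=cv2.convexHull(pix(c,P([p[0],p[1],z0,p[2]],k)).astype(np.float32))
            cv2.fillConvexPoly(I,(q*16).round().astype(np.int32),1,cv2.LINE_8,4); return ((cv2.GaussianBlur(I.astype(float),(0,0),1.5)-B)**2).sum()/B.sum()
        g_=np.array(g); r=minimize(cost,g_,method="Nelder-Mead",options=dict(initial_simplex=[g_,g_+[.005,0,0],g_+[0,.005,0],g_+[0,0,.1]],xatol=1e-4,fatol=1e-5))
        print(z0,r.x.round(4),round(r.fun,4),"grip s=22:",P([r.x[0],r.x[1],z0,r.x[2]],[-.0233+.022*r2,0,.0544-.022*r2]).round(4))
E
python3 -c "
from h import *
lean('red',[.477,.366,-1.61])
c=cam('top'); h=cv2.cvtColor(c['image'],cv2.COLOR_BGR2HSV).astype(int)
m=((h[...,0]>45)&(h[...,0]<85)&(h[...,1]>90)&(h[...,2]>20)).astype(np.uint8); m[:250]=0;m[:,:370]=0;m[300:]=0
N,l,st,ce=cv2.connectedComponentsWithStats(m)
for i in range(1,N):
    if st[i,4]>40: print(st[i],ce[i].round(1))
q=np.array([.4512,-.1676,0]); yaw=1.473
cor=lambda z:np.array([[a*np.cos(yaw)-b*np.sin(yaw)+q[0],a*np.sin(yaw)+b*np.cos(yaw)+q[1],z] for a in(-.022,.022) for b in(-.022,.022)])
print('pred',pix(c,cor(.118)).round(1).tolist())
print(bot.get_state()['eef_pos'])
"
```

```text
blob [ 296  149   53   52 2647] [322. 175.] expected [324. 167.]
0.04 [ 0.4756  0.3631 -1.6259] 0.0113 grip s=22: [[0.476  0.3708 0.0788]]
0.043 [ 0.4767  0.3636 -1.5671] 0.0213 grip s=22: [[0.4767 0.3713 0.0818]]
0.046 [ 0.4763  0.3637 -1.5823] 0.0296 grip s=22: [[0.4764 0.3715 0.0848]]
[395 255  23  27 415] [406.1 265.8]
pred [[418.2, 256.4], [415.7, 276.6], [397.7, 253.3], [395.2, 273.5]]
[0.4773453  0.33736469 0.24992402]
```

```bash
python3 -c "
from h import *
go([.476,.370,.065],-.045)"
```

```text
row [ 32.7  -2.4 184.9] 0.011 q [ 0.62  0.28 -0.05  1.24 -0.    2.22] t 16.45
```

{"fn": "apply_moves", "kwargs": {
  "series": [
    [[33,-2,60,0.01],[33,-2,100,0.01],[33,-2,140,0.01],[33,-2,165,0.01],[33,-2,180,0.01],[33,-2,185,0.01],[33,-2,185,0.01]]
  ]
}}

```text
t: 17.15
eef_pos: [0.4767, 0.3701, 0.0649]
orientation: [0.723, 0.691, -0.0, 0.0]
wrist_force: [0.0, 0.2, -0.2]
width: 1.004
grip_force: 0.0
```

{"fn": "apply_moves", "kwargs": {
  "series": [
    [[0,0,0,0],[0,0,0,0],[0,0,0,0],[0,0,0,0],[0,0,0,0]]
  ],
  "grip": 51
}}

```text
t: 17.65
eef_pos: [0.4772, 0.3717, 0.0661]
orientation: [0.723, 0.691, 0.001, 0.0]
wrist_force: [-1.0, -1.3, 6.6]
width: 0.513
grip_force: 17.8
```

{"fn": "apply_moves", "kwargs": {
  "series": [
    [[0,0,-15,0],[0,0,-35,0],[0,0,-60,0],[0,0,-80,0],[0,0,-100,0],[0,0,-100,0]]
  ]
}}

```text
t: 18.25
eef_pos: [0.4782, 0.3726, 0.1678]
orientation: [0.722, 0.691, 0.002, 0.0]
wrist_force: [2.0, -0.0, -1.6]
width: 0.513
grip_force: 15.6
```

```bash
python3 -c "
from h import *
tilt('red',g=(.025,.002,0,0))
go([.390,.244,.165],1.3127)"
```

```text
s,off,lat mm [21.5 -2.2  1.6] tilt deg 48.6 cost 0.0042 area 14823 tcp [0.4775 0.372  0.166 ] F [-0.7 -0.1 -2.5]
row [-131.7  -81.7    0.6] -1.357 q [ 0.66  0.35 -0.14  1.07  0.    2.28] t 18.3
```

{"fn": "apply_moves", "kwargs": {
  "series": [
    [[-20,-12,0,-0.15],[-46,-28,0,-0.3],[-72,-45,0,-0.45],[-98,-61,0,-0.6],[-120,-75,0,-0.74],[-132,-82,0,-0.88],[-132,-82,0,-1.02],[-132,-82,0,-1.16]]
  ]
}}

```text
t: 19.1
eef_pos: [0.3878, 0.2421, 0.1635]
orientation: [0.223, 0.975, -0.001, -0.001]
wrist_force: [-0.8, 0.1, -1.3]
width: 0.511
grip_force: 15.7
```

{"fn": "apply_moves", "kwargs": {
  "series": [
    [[0,0,0,-0.12],[0,0,0,-0.2],[0,0,0,-0.2]]
  ]
}}

```text
t: 19.4
eef_pos: [0.3881, 0.2425, 0.1635]
orientation: [0.127, 0.992, -0.001, -0.001]
wrist_force: [-1.4, -0.1, -1.9]
width: 0.512
grip_force: 15.7
```

```bash
python3 -c "
from h import *
tilt('red',g=(.025,.002,0,0))
go([.390,.244,.077],1.3127)"
```

```text
s,off,lat mm [19.4 -1.2  0. ] tilt deg 43.9 cost 0.0031 area 14819 tcp [0.3881 0.2426 0.1637] F [ 0.2  0.3 -1.4]
row [-1.6  2.  86.7] 0.001 q [ 0.56  0.09 -0.48  1.    0.    0.82] t 19.45
```

Same state as for green; repeat the pivot.

{"fn": "apply_moves", "kwargs": {
  "series": [
    [[-2,2,40,0],[-2,2,70,0],[-2,2,87,0],[-7,2,87,0],[-12,2,87,0],[-17,2,87,0],[-20,2,87,0]]
  ]
}}

```text
t: 20.15
eef_pos: [0.4092, 0.2407, 0.079]
orientation: [0.127, 0.992, 0.001, -0.0]
wrist_force: [-7.3, 2.5, 2.2]
width: 0.512
grip_force: 16.2
```

{"fn": "apply_moves", "kwargs": {
  "series": [
    [[-3,0,-1,0],[-6,0,-3,0],[-9,0,-5,0],[-12,0,-7,0]]
  ]
}}

```text
t: 20.55
eef_pos: [0.4189, 0.2377, 0.0857]
orientation: [0.127, 0.992, 0.001, -0.002]
wrist_force: [-6.5, 2.8, 1.6]
width: 0.517
grip_force: 16.3
```

{"fn": "apply_moves", "kwargs": {
  "series": [
    [[-8,0,-8,0],[-14,0,-14,0],[-19,0,-19,0],[-26,0,-24,0],[-32,0,-28,0],[-32,0,-28,0]]
  ]
}}

```text
t: 21.15
eef_pos: [0.4528, 0.2287, 0.1136]
orientation: [0.128, 0.992, 0.0, 0.001]
wrist_force: [-0.0, -0.3, -1.3]
width: 0.513
grip_force: 15.8
```

```bash
python3 -c "
from h import *
tilt('red',g=(.025,.002,0,0)); foot(.004,.025)"
```

```text
s,off,lat mm [22.9  3.8  0.2] tilt deg 3.6 cost 0.0044 area 16118 tcp [0.4525 0.2288 0.1133] F [-0.4 -0.3 -1.6]
dark-going edges rows [240 239 241] [-36.8 -30.9 -21.5]
-10 198.0; -5 208.0; 0 218.0; 5 229.0; 10 239.0; 15 250.0; 20 261.0; [0.4522 0.2288 0.1131] [-0.5 -0.4 -1.7]
```

{"fn": "apply_moves", "kwargs": {
  "series": [
    [[-5,0,-3,0],[-9,0,-5,0],[-13,0,-6,0],[-15,0,-6,0],[-15,0,-6,0]]
  ]
}}

```text
t: 21.75
eef_pos: [0.4663, 0.2251, 0.119]
orientation: [0.127, 0.992, 0.0, 0.0]
wrist_force: [-1.5, 0.5, -1.1]
width: 0.51
grip_force: 15.9
```

```bash
python3 -c "
from h import *
tilt('red',g=(.025,.004,0,0)); foot(.004,.025)"
```

```text
s,off,lat mm [23.4  4.3  0.3] tilt deg -2.4 cost 0.0024 area 15785 tcp [0.4663 0.225  0.119 ] F [-1.5  0.1 -1.1]
dark-going edges rows [220 219 221] [-35.6 -30.1 -22.1]
-10 198.0; -5 208.0; 0 219.0; 5 229.0; 10 240.0; 15 251.0; 20 261.0; [0.4663 0.2251 0.119 ] [-0.9  0.5 -2.1]
```

{"fn": "apply_moves", "kwargs": {
  "series": [
    [[0,0,0,0],[0,0,0,0],[0,0,0,0],[0,0,-10,0],[0,0,-40,0],[0,0,-80,0],[0,0,-120,0],[0,0,-120,0]]
  ],
  "grip": 0
}}

```text
t: 22.65
eef_pos: [0.4693, 0.2267, 0.2456]
orientation: [0.127, 0.992, 0.003, 0.005]
wrist_force: [2.0, 0.0, -1.9]
width: 0.513
grip_force: 63.5
```

```bash
python3 -c "
from h import *
tilt('red',g=(.025,.004,0,0)); foot(.004,.025)
go([.440,-.10,.24],1.55)
go([.4192,-.3388,.24],1.908)"
```

```text
s,off,lat mm [25.4  3.1  0.9] tilt deg -2.3 cost 0.004 area 15664 tcp [0.4682 0.2261 0.2427] F [-0.2 -0.6 -2.6]
dark-going edges rows [220 219 198] [-19.4 -16.3 -14.1]
-10 196.0; -5 206.0; 0 216.0; 5 226.0; 10 237.0; 15 248.0; 20 258.0; [0.4669 0.2255 0.2405] [ 0.7 -0.6 -2.5]
row [ -56.1 -321.8    0. ] -0.234 q [ 0.45  0.15 -0.23  1.18 -0.    0.71] t 22.75
row [-9.620e+01 -5.581e+02 -4.000e-01] -0.592 q [ 0.45  0.15 -0.23  1.18 -0.    0.71] t 22.75
```

{"fn": "apply_moves", "kwargs": {
  "series": [
    [[-8,-45,0,-0.05],[-16,-90,0,-0.1],[-24,-138,0,-0.15],[-32,-186,0,-0.2],[-40,-234,0,-0.26],[-48,-280,0,-0.31],[-56,-325,0,-0.36],[-64,-370,0,-0.42]]
  ]
}}

```text
t: 23.55
eef_pos: [0.4331, -0.1506, 0.2376]
orientation: [-0.083, 0.997, 0.0, -0.001]
wrist_force: [1.1, -0.6, -1.5]
width: 0.509
grip_force: 63.3
```

```bash
python3 -c "
from h import *
go([.4192,-.3388,.2],1.908)"
```

```text
row [  44.9 -183.3   37.5] -0.17 q [-0.33  0.05 -0.36  1.17  0.   -0.5 ] t 23.55
```

{"fn": "apply_moves", "kwargs": {
  "series": [
    [[11,-45,0,-0.05],[22,-90,0,-0.1],[34,-138,10,-0.14],[45,-183,25,-0.17],[45,-183,37,-0.17],[45,-183,37,-0.17],[45,-183,37,-0.17]]
  ]
}}

```text
t: 24.25
eef_pos: [0.4194, -0.3356, 0.2009]
orientation: [-0.167, 0.986, 0.001, -0.001]
wrist_force: [-0.4, 1.0, -0.7]
width: 0.505
grip_force: 63.4
```

```bash
python3 -c "
from h import *
tilt('red',g=(.025,.004,0,0)); foot(.004,.025)
go([.4192,-.3388,.089],1.908)"
```

```text
s,off,lat mm [23.6  6.4  0.3] tilt deg -5.6 cost 0.0102 area 15761 tcp [ 0.42   -0.3357  0.2017] F [-0.3 -0.5 -2.2]
dark-going edges rows [220 219 221] [-30.3 -25.5 -19. ]
-10 199.0; -5 209.0; 0 220.0; 5 230.0; 10 241.0; 15 252.0; 20 262.0; [ 0.4205 -0.3358  0.2022] [ 0.3  0.3 -1.5]
row [  2.2  -2.4 113.2] -0.001 q [-0.67  0.21 -0.25  1.11  0.   -1.01] t 24.35
```

{"fn": "apply_moves", "kwargs": {
  "series": [
    [[2,-2,30,0],[2,-2,60,0],[2,-2,85,0],[2,-2,100,0],[2,-2,106,0],[2,-2,111,0],[2,-2,111,0]]
  ]
}}

```text
t: 25.05
eef_pos: [0.4195, -0.3393, 0.0914]
orientation: [-0.167, 0.986, -0.0, 0.0]
wrist_force: [0.8, -0.5, -1.3]
width: 0.51
grip_force: 63.7
```

```bash
python3 -c "
from h import *
go([.4192,-.3388,.073],1.908)"
```

```text
row [ 0.1  0.6 18.4] -0.001 q [-0.68  0.3  -0.4   0.87 -0.   -1.02] t 25.05
```

{"fn": "apply_moves", "kwargs": {
  "series": [
    [[0,0,3,0],[0,0,6,0],[0,0,9,0],[0,0,12,0],[0,0,14,0],[0,0,16,0],[0,0,17,0],[0,0,17,0]]
  ]
}}

```text
t: 25.85
eef_pos: [0.4189, -0.3395, 0.0738]
orientation: [-0.167, 0.986, 0.0, -0.0]
wrist_force: [0.5, -0.9, -1.7]
width: 0.51
grip_force: 63.7
```

{"fn": "apply_moves", "kwargs": {
  "series": [
    [[0,0,0.5,0],[0,0,1,0],[0,0,1.5,0],[0,0,2,0],[0,0,2,0]]
  ]
}}

```text
t: 26.35
eef_pos: [0.419, -0.3396, 0.0721]
orientation: [-0.167, 0.986, -0.0, 0.0]
wrist_force: [0.2, 1.0, 0.8]
width: 0.507
grip_force: 64.0
```

{"fn": "apply_moves", "kwargs": {
  "series": [
    [[0,0,0.5,0],[0,0,1,0],[0,0,1.5,0],[0,0,1.5,0]]
  ]
}}

```text
t: 26.75
eef_pos: [0.4193, -0.3395, 0.0719]
orientation: [-0.167, 0.986, -0.0, 0.0]
wrist_force: [-2.1, 3.2, 13.6]
width: 0.505
grip_force: 65.5
```

Contact on the floor at nearly the same height as green; release in stages.

{"fn": "apply_moves", "kwargs": {
  "series": [
    [[0,0,0.5,0],[0,0,0.5,0],[0,0,0.5,0]]
  ],
  "grip": 51
}}

```text
t: 27.05
eef_pos: [0.4194, -0.3395, 0.0719]
orientation: [-0.167, 0.986, -0.0, 0.001]
wrist_force: [-2.3, 3.2, 12.1]
width: 0.512
grip_force: 42.8
```

{"fn": "apply_moves", "kwargs": {
  "series": [
    [[0,0,0,0],[0,0,0,0],[0,0,0,0],[0,0,0,0]]
  ],
  "grip": 56
}}

```text
t: 27.45
eef_pos: [0.4189, -0.3395, 0.0697]
orientation: [-0.167, 0.986, 0.0, -0.0]
wrist_force: [0.7, -0.3, 0.0]
width: 0.558
grip_force: 0.0
```

{"fn": "apply_moves", "kwargs": {
  "series": [
    [[0,0,0,0],[0,0,0,0],[0,0,0,0],[0,0,-10,0],[0,0,-40,0],[0,0,-90,0],[0,0,-130,0],[0,0,-150,0]]
  ],
  "grip": 100
}}

```text
t: 28.25
eef_pos: [0.4203, -0.3406, 0.2249]
orientation: [-0.167, 0.986, -0.002, 0.002]
wrist_force: [0.3, -0.1, -0.0]
width: 1.001
grip_force: 0.0
```

```bash
python3 -c "
from h import *
go([.46,.10,.25],1.4)"
```

```text
row [-182.4  403.   -26.6] 0.506 q [-0.68  0.2  -0.21  1.16  0.   -1.02] t 28.25
```

Move aside and take the last look.

{"fn": "apply_moves", "kwargs": {
  "series": [
    [[-20,44,-26,0.05],[-40,88,-26,0.1],[-60,132,-26,0.15],[-80,176,-26,0.2],[-100,220,-26,0.25],[-120,264,-26,0.3],[-140,308,-26,0.35],[-160,352,-26,0.4]]
  ]
}}

```text
t: 29.05
eef_pos: [0.4542, 0.0474, 0.247]
orientation: [0.034, 0.999, 0.0, 0.001]
wrist_force: [0.9, -0.9, -0.3]
width: 1.0
grip_force: 0.0
```

```bash
python3 -c "
from h import *
t=cam('top');s=cam('scene')
f=lambda i,x,y,w,h:cv2.resize(i[y:y+h,x:x+w],(400,400),interpolation=cv2.INTER_CUBIC)
cv2.imwrite('pics/end.png',np.hstack([f(t['image'],365,230,150,110)if 0 else f(t['image'],370,220,140,140),f(s['image'],330,180,130,130)]))
for k,(x,y,yaw) in {'green':(.4512,-.1676,1.473),'red':(.415,-.3403,1.908)}.items():
    for c,o in((t,(370,220,400/140)),(s,(330,180,400/130))):
        for z in(.118,.008):
            q=np.array([[a*np.cos(yaw)-b*np.sin(yaw)+x,a*np.sin(yaw)+b*np.cos(yaw)+y,z] for a,b in((-.022,-.022),(.022,-.022),(.022,.022),(-.022,.022))])
            print(k,z,((pix(c,q)-o[:2])*o[2]).round().tolist())
print(bot.get_state()['eef_pos'],bot.get_state()['qvel'].round(2))
"
```

```text
green 0.118 [[138.0, 104.0], [79.0, 95.0], [72.0, 153.0], [131.0, 162.0]]
green 0.008 [[116.0, 127.0], [62.0, 119.0], [55.0, 172.0], [110.0, 180.0]]
green 0.118 [[147.0, 93.0], [112.0, 109.0], [144.0, 133.0], [179.0, 116.0]]
green 0.008 [[136.0, 181.0], [103.0, 198.0], [132.0, 222.0], [166.0, 205.0]]
red 0.118 [[354.0, 152.0], [299.0, 168.0], [318.0, 225.0], [374.0, 208.0]]
red 0.008 [[316.0, 171.0], [265.0, 187.0], [283.0, 239.0], [334.0, 223.0]]
red 0.118 [[276.0, 43.0], [262.0, 65.0], [305.0, 79.0], [318.0, 56.0]]
red 0.008 [[260.0, 129.0], [245.0, 152.0], [286.0, 166.0], [299.0, 142.0]]
[0.45457272 0.05056387 0.24683242] [-0.09 -0.01 -0.01  0.01 -0.06 -0.11]
```

View pics/end.png

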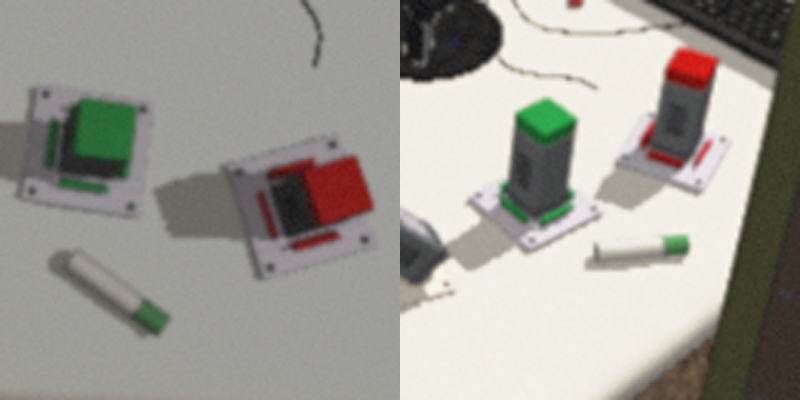

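Both housings stand upright and centred: the green tag top is at (105,130), the red at (338,190), and their corners lie within about 3 crop px (1–2 mm) of prediction. Handing in.

```bash
python3 -c "
from bench import bot
print(bot.sign_off())"
```

```text
the job is handed in; nothing more can be done
None
```

The green-tagged housing stands upright in the green pass nest and the red-tagged one in the red reject nest, both released, and I handed the job in at about 29 s; the sign-off returned no verdict, and I did not measure the blue housing or the bystanders afterwards, though the arm passed clear of them.

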